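Clamp the canister and unscrew its cap

ROBOT

A 6-joint arm with a two-finger parallel gripper is mounted at the origin on the work surface. World frame = base frame: x ahead of the robot, y to its left, z up, the work surface at z = 0. Lengths are in mm, angles in rad, forces in N, time in s.
With the tool pointing down it reaches from about 350 to 775 mm from the base axis. Payload 7.3 kg.
Tool frame: the origin (TCP) lies on the centre line of the jaws, within the pads' length; the fingertips stand 22 mm ahead of it and the grasp point (between the pads) lies 3 mm ahead of it; x points along the fingers, z is the direction in which the jaws open and shut, and the axes are right-handed (so a half turn about x gives the same grasp; the last joint's range is limited). The gripper opens to 92 mm and grips with 3 to 60 N. Pads are 19 mm wide; open, the fingers measure 130 mm over their backs; the gripper's body (75 mm by 190 mm) begins 47 mm behind the grasp point.
Start: joints at [1.077, 0.342, 1.524, -0, 1.275, -0.146], TCP at [178.921, 493.589, 248.741] pointing down, gripper open.
Joint ranges: [-2.53, 2.53], [-0.77, 2.02], [0.04, 2.7], [-1, 4.14], [0.28, 2.66], [-3.11, 3.11]. Speed limits (rad/s): [2.57, 2.57, 3.14, 3.14, 3.14, 3.14].

INTERFACE

Orientations are given as [roll, pitch, yaw] about the fixed x, y, z axes, in that order (R = Rz(yaw) Ry(pitch) Rx(roll)).
In Python, from plant import readout, imaging, bot gives the robot as it stands.
- The arm moves only by the tool arm_command, never from a script. Its argument "plan" is a list of rows, each an object of numbers: "tx", "ty", "tz": the shift along the tool's x, y, z in cm; "wx", "wy", "wz": the turn, a rotation vector about the tool's x, y, z in rad; "jaw": the opening, from -1 (shut) to 1 (fully open). In form: [{"tx": .., "ty": .., "tz": .., "wx": .., "wy": .., "wz": .., "jaw": ..}, ...]. A call has 1 to 20 rows; each row shifts and turns the commanded pose from where the row before left it, along the tool's axes as they then stand; what a row does not reach is not made up. A row lasts 1/10 s, in which the tool goes at most 50 mm and 8.59 degrees, less where a joint would pass 70% of its speed; a pose out of reach is approached as far as the arm can. A call with a gripper value outside its range is refused whole. The fingers move at their own pace and stop on an object; the grip force is fixed at half the most. Time passes only in rows, so rows that do not move let the fingers close. It gives the time, the measured TCP pose, the force and the opening at its end, in the units of the state.
- readout.get_obs(): the state, without advancing time (a new reading comes with each control period).
- imaging.capture(name): name is "side" or "top"; returns the picture (400x640x3 uint8, blue, green, red); there is no depth.
- imaging.get_calibration(name): a dict with "fx", "fy", "cx", "cy" (pixels), "dist" ([k1, k2, p1, p2, k3] as OpenCV has them; the pictures are not rectified), "position" and "rotation" of the camera in the world. Camera axes: x right, y up, looking along -z (the intrinsics and any distortion apply to the point x, -y, -z); pixel columns grow to the right and rows downward; lengths in mm; the calibration is good to about 2 mm. A picture is of the moment at which its call begins. get_calibration takes no time and is no camera call.
- bot.close_job(): hands the job in, once; it reports no verdict.
The state is a dict: "time": time; "joint_positions": joint angles; "dq": joint speeds; "tau": joint torques, N m; "tool_pos": TCP position; "tcp_rot": TCP orientation; "contact_force": force on the tool from outside, world axes, zero at the start; "moment": the same for the moment, N m; "grip_width": finger opening in mm.
Only numpy, scipy, OpenCV 4.12 (cv2) and the standard library are available. Lean on these libraries where they do the work, as an engineer would, in place of code of your own. Each camera call takes 0.05 s, during which the arm holds its last target.

TASK

Turn the bar knob on the vise clockwise until its bar lies square across the vise (parallel to the jaws) and no further, so that the jaws clamp the canister. Then unscrew the tight cap without letting the canister turn or lift: it comes free after about an eighth of a turn counter-clockwise, so stop turning there, well short of a quarter turn. Lift it straight up and finish still holding it level over the canister, two or three centimetres clear of the neck, the vise still clamped and all other things left in place.

Things in the scene. Friction and masses are not known exactly. Their poses are not given: they have to be found in the camera images.
- vise: Black plastic vise bolted to the bench, 130 (x) by 285 mm (y). Origin on the bench under the canister's place; z up. Jaws close along y: fixed V-jaw at +y, sliding jaw at -y, tops 72 and 70 mm above the bench; the bed the canister stands on is 20 mm above it. At -y a housing (90 by 105 mm, top 55 mm above the bench) carries a bar knob with a vertical axis at x = 0, y = -135 mm.
- knob_grip (a point): Point on the knob's vertical axis, 85 mm above the bench, inside its steel grip bar: 70 mm long, 12 mm wide, 26 mm high (70 to 96 mm above the bench), centred on the axis over a 36 mm round hub. Pinch it across its 12 mm from above. The point's y axis runs along the bar.
- vise_knob (a joint): Knob angle in rad, growing clockwise seen from above, range 0 to 2.0; starts at 0.2 to 0.5. At 0 the bar lies along vise y (lengthwise), at 1.57 along vise x (square across, parallel to the jaws). The jaw closes 4 mm per rad, meets the canister near 0.85, then presses through a spring: firm (45 N) at 1.57, over-tight past 1.85. Turning takes 0.3 to 0.5 N m; it stays where left.
- canister: Round grey plastic canister standing upright between the jaws, loose until clamped, at any yaw, about 0.3 kg: body 70 mm diameter and 85 mm high, sloping shoulder to a 40 mm neck that ends 118 mm above its base. Origin at the centre of its underside, z up. Three lugs on the neck hold the cap; a sprung seal disc on top of the neck pushes the cap up with about 20 N.
- canister_rib (a point): Raised vertical rib on the canister's side, 37 mm from its axis on its +x side, 45 mm above its base; shows whether the canister turns.
- cap: Round black plastic cap on the canister, 62 mm outer diameter, 24 mm high, 20 mm deep inside, 50 g. Origin at the centre of its lower edge, z up. Screwed on, that edge is about 102 mm above the canister's base (122 mm above the bench), and the neck reaches 16 mm into it. Fingertips may go 10 mm below that edge before meeting the shoulder.
- cap_thread (a point): Point on the cap's axis at half its height (12 mm above its lower edge). Thread: three lugs; at 0 turn (tight) the x axes of cap and canister agree; it starts 0 to 0.1 rad counter-clockwise of that, takes about 0.7 N m to turn counter-clockwise seen from above, is free from about 0.7 rad (pops up 3 mm) and must not pass 1.48 rad, where it nears the next stops.
- spare_jar: Bystander: smaller closed jar, 60 mm diameter, 86 mm high, standing on the bench; origin under its centre.
- ziptie_can: Bystander: slim zip-tie can, 68 mm diameter, 162 mm high; origin under its centre.
- level: Bystander: spirit level, 300 mm long along its y, 28 by 45 mm; origin under its centre.
- pliers: Bystander: needle-nose pliers lying flat, about 175 mm long along x, 12 mm high; origin under the pivot, nose to +x.
- ratchet: Bystander: ratchet handle, about 200 mm long, lying flat; origin under its 34 mm head, handle to -x.
- tape_measure: Bystander: tape measure, 65 by 65 by 36 mm; origin under its centre.
- screwdriver: Bystander: screwdriver lying flat, 175 mm long along x, blade to +x, handle 24 mm thick; origin on the bench below where the handle meets the blade.

How it is judged:
By the outcome, as a careful person would: the job done as asked, in the order asked, and still so for the second after the job is handed in, while the arm keeps its last pose, push and grip.
It also fails if it takes over 45 s, if anything falls off the work surface, if the arm or the gripper's body presses on something with over 40 N, if the wrist force passes 120 N, or if a joint passes its speed limit or range.

## Working session

There is one attempt and no reset: what is moved stays moved. The work goes in short steps, Python scripts to look and compute and a tool call to move; the robot and the scene stay as the last step left them, time stands still between calls to the robot, and variables do not carry over. Pictures are saved under pics/ and viewed, and the job is handed in when it is done.

Besides the shell and the picture viewer there is one more tool, called after ">>>" in YAML: its name, and indented under it one key for each argument. arm_command: Moves the arm, as the interface text tells. Its arguments: {"type":"object","properties":{"plan":{"type":"array"}},"required":["plan"]}

```bash
ls; mkdir -p pics; python3 - <<'E'
from plant import readout, imaging, bot
import cv2
o=readout.get_obs()
for k,v in o.items(): print(k,v)
for n in("side","top"):
    print(n,imaging.get_calibration(n)); cv2.imwrite(f"pics/{n}0.png",imaging.capture(n))
E
```

```text
pics
time 0.0
joint_positions [ 1.07697512e+00  3.42761291e-01  1.52503275e+00 -3.11190000e-05
  1.27542125e+00 -1.46018763e-01]
dq [ 0.00029105 -0.00073876  0.00066856  0.00080727 -0.0002087   0.00137009]
tau [-1.78647311e-03 -4.31251645e+01 -2.44211268e+01  7.15040253e-02
  5.62210358e-02 -1.47780415e-04]
tool_pos [178.74801992 493.22105687 248.01944305]
tcp_rot [ 3.01391027  1.56917342 -2.04627207]
contact_force [ 0.71013736  0.32771164 -0.11341315]
moment [-0.00102392  0.00967825 -0.0522269 ]
grip_width 92.14404473298886
side {'fx': 393.7955269400172, 'fy': 393.7955269400172, 'cx': 322.02150657683217, 'cy': 203.30814311000765, 'dist': array([-0.0042731,  0.       ,  0.       ,  0.       ,  0.       ]), 'position': array([ 546.88921784, -888.81487736,  711.93274368]), 'rotation': array([ 0.95596347,  0.01381687, -0.08015873])}
top {'fx': 458.6931851655786, 'fy': 458.6931851655786, 'cx': 321.21994516516963, 'cy': 195.08134643053242, 'dist': array([0.03019321, 0.        , 0.        , 0.        , 0.        ]), 'position': array([ 452.20065115,   -9.9511375 , 1569.51316972]), 'rotation': array([ 0.09281381,  0.00428204, -1.58911867])}
```

View pics/side0.png

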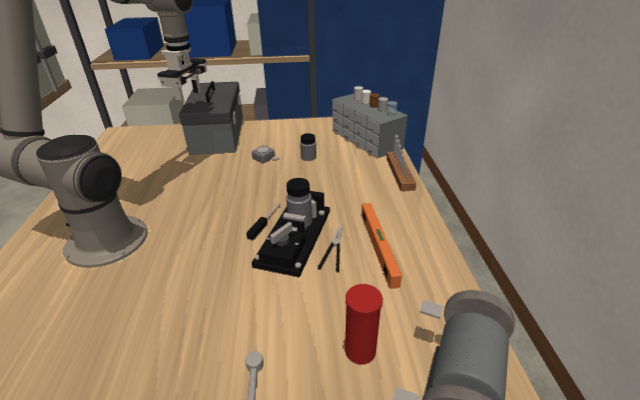

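View pics/top0.png

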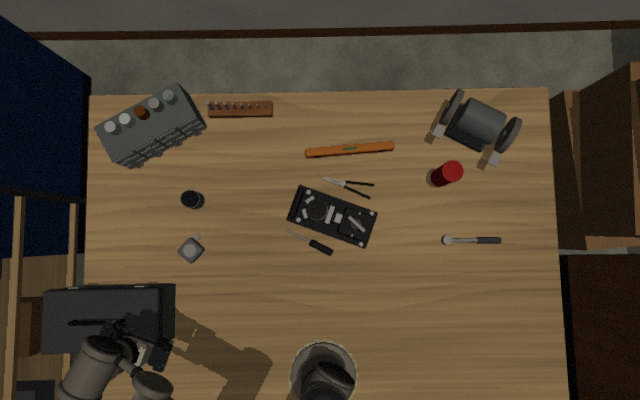

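```bash
cat > h.py <<'E'
import numpy as np, cv2
from scipy.spatial.transform import Rotation as R
from plant import readout, imaging, bot
def cam(n):
    c=imaging.get_calibration(n)
    K=np.array([[c['fx'],0,c['cx']],[0,c['fy'],c['cy']],[0,0,1]])
    r=c['rotation']; Rw=R.from_euler('xyz',r).as_matrix()
    Rc=(Rw@np.diag([1,-1,-1])).T
    return K,np.array(c['dist']),Rc,-Rc@c['position'],np.array(c['position'])
def proj(n,P):
    K,d,Rc,t,_=cam(n); return cv2.projectPoints(np.atleast_2d(P).astype(float),cv2.Rodrigues(Rc)[0],t,K,d)[0][:,0]
def ray(n,uv,z):
    K,d,Rc,t,p=cam(n); q=cv2.undistortPoints(np.array([[uv]],float),K,d)[0,0]
    v=Rc.T@np.array([q[0],q[1],1]); return p+v*(z-p[2])/v[2]
def crop(img,x0,y0,x1,y1,s,f): cv2.imwrite(f,cv2.resize(img[y0:y1,x0:x1],None,fx=s,fy=s,interpolation=cv2.INTER_CUBIC))
E
python3 - <<'E'
from h import *
print(proj('side',[[0,0,0],[178,493,248]]),proj('top',[[0,0,0],[178,493,248]]))
a=cv2.imread('pics/top0.png');b=cv2.imread('pics/side0.png')
crop(np.clip(a.astype(float)*1.8,0,255).astype('uint8'),280,175,390,255,7,'pics/tc.png')
crop(b,245,170,345,280,5,'pics/sc.png')
E
```

```text
[[105.90068903 239.90083614]
 [186.73243517  90.60094418]] [[322.75198697 375.61863733]
 [145.15470637 339.89751632]]
```

View pics/tc.png

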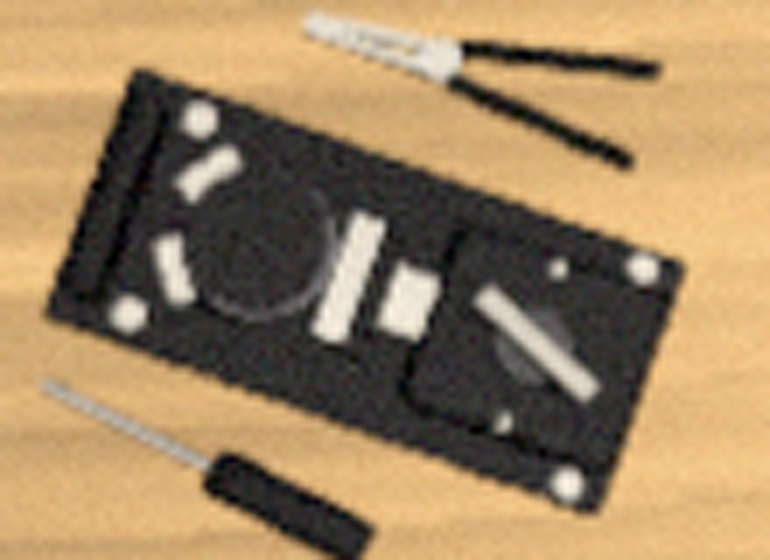

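View pics/sc.png

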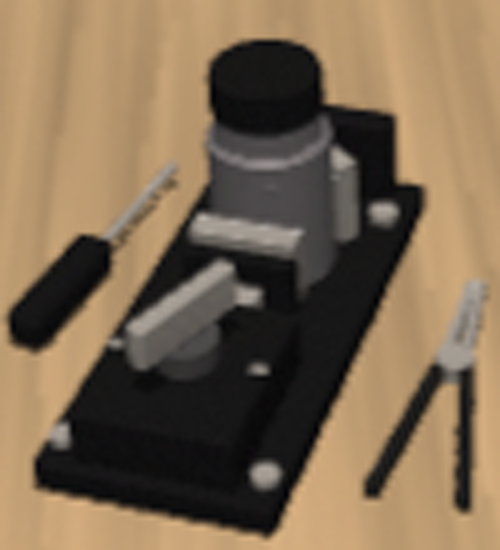

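```bash
python3 - <<'E'
from h import *
def T(u,v,z): return ray('top',(280+(u+.5)/7-.5,175+(v+.5)/7-.5),z)
def S(u,v,z): return ray('side',(245+(u+.5)/5-.5,170+(v+.5)/5-.5),z)
print('knob top',T(537,344,96),'side',S(182,312,96))
e1,e2=T(487,298,96),T(588,392,96);d=e1-e2;print('bar',np.linalg.norm(d),np.degrees(np.arctan2(d[1],d[0])))
e1,e2=S(232,272,96),S(132,345,96);d=e1-e2;print('bar side',np.linalg.norm(d),np.degrees(np.arctan2(d[1],d[0])))
b=[T(*p,14) for p in[(200,119),(128,314),(643,269),(568,484)]]
for p in b: print(p)
for d in (b[0]-b[2],b[1]-b[3],b[0]-b[1],b[2]-b[3]): print(np.linalg.norm(d),np.degrees(np.arctan2(d[1],d[0])))
d=T(362,212,70)-T(333,338,70);print('jaw',np.degrees(np.arctan2(d[1],d[0])),(T(348,278,70)))
print('cap side',S(265,66,146))
cs=[T(137,70,20),T(45,315,20),T(598,515,20),T(685,263,20)]
for i in range(4):
    d=cs[i]-cs[(i+1)%4];print('edge',np.linalg.norm(d),np.degrees(np.arctan2(d[1],d[0])),cs[i])
# cap dark blob in top: view contrast
a=cv2.imread('pics/top0.png');crop(np.clip(a.astype(float)*5,0,255).astype('uint8'),285,180,350,235,12,'pics/tc2.png')
b=cv2.imread('pics/side0.png');crop(np.clip(b.astype(float)*3,0,255).astype('uint8'),270,170,340,230,11,'pics/sc2.png')
E
```

```text
knob top [ 495.17642708 -116.85845074   96.        ] side [ 497.8426265  -130.69377571   96.        ]
bar 62.87301685972651 45.84485103574079
bar side 71.7072214437163 46.85011771056887
[609.93697024  38.40322977  14.        ]
[515.70784917  74.74504754  14.        ]
[ 532.89519802 -175.03379856   14.        ]
[ 430.04928584 -135.98217348   14.        ]
226.91584283500023 70.15255391557884
227.47164911243172 67.87873672264158
100.99433140021806 -21.090380880560062
110.01050437562161 -20.79227224789886
jaw -14.095736361684486 [528.31852994 -31.30411657  70.        ]
cap side [545.4504939   12.80748803 146.        ]
edge 126.73858049055217 -21.28630773313167 [633.82167548  68.44126396  20.        ]
edge 282.43073203690943 69.13318340547703 [515.72945329 114.45098948  20.        ]
edge 128.2348037592239 159.33129922778912 [ 415.12850604 -149.45537234   20.        ]
edge 281.0634141710583 -110.56126850873322 [ 535.10973127 -194.71761363   20.        ]
```

View pics/tc2.png

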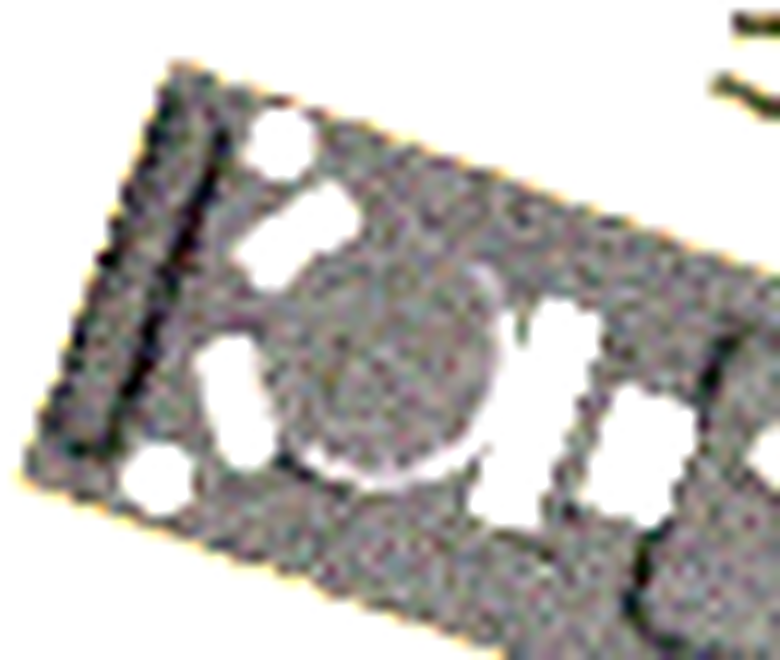

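View pics/sc2.png

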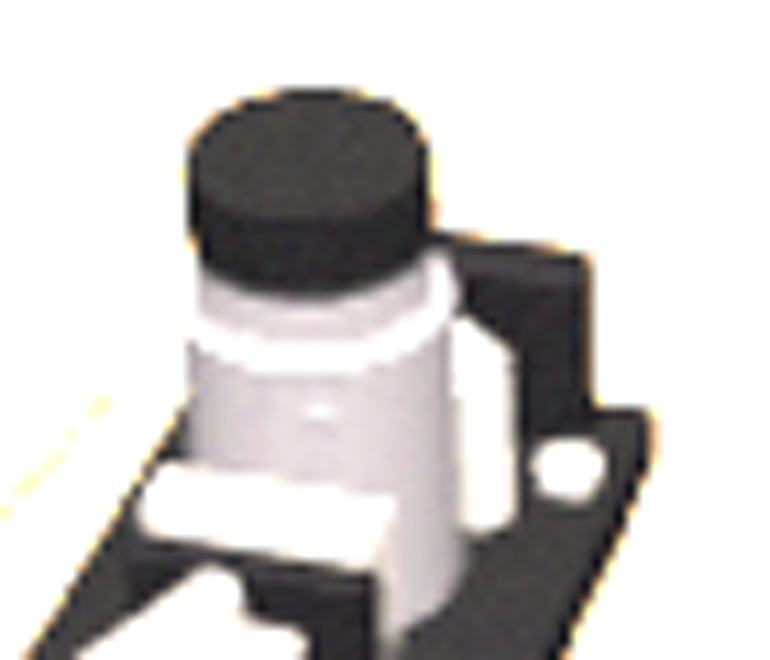

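```bash
cat > ov.py <<'E'
from h import *
def circ(c,z,r,n=60):
    a=np.linspace(0,2*np.pi,n+1);return np.c_[c[0]+r*np.cos(a),c[1]+r*np.sin(a),np.full(n+1,z)]
def rect(c,yaw,lx,ly,z):
    q=np.array([[1,1],[1,-1],[-1,-1],[-1,1],[1,1]])*[lx/2,ly/2]
    M=np.array([[np.cos(yaw),-np.sin(yaw)],[np.sin(yaw),np.cos(yaw)]])
    return np.c_[q@M.T+c,np.full(5,z)]
def overlay(n,img,box,s,f,v,yaw,th,can,capz=122,gain=2.):
    x0,y0,x1,y1=box
    im=cv2.resize(np.clip(img[y0:y1,x0:x1].astype(float)*gain,0,255).astype('uint8'),None,fx=s,fy=s,interpolation=cv2.INTER_CUBIC)
    v=np.array(v);M=np.array([[np.cos(yaw),-np.sin(yaw)],[np.sin(yaw),np.cos(yaw)]])
    k=v+M@[0,-135]
    L=[(rect(k,yaw-th,12,70,96),(0,255,0)),(rect(k,yaw-th,12,70,70),(0,120,0)),(circ(k,70,18),(255,255,0)),
       (rect(v+M@[0,-135],yaw,90,105,55),(255,0,255)),
       (circ(can,capz+24,31),(0,0,255)),(circ(can,capz,31),(0,0,160)),(circ(can,105,35),(255,128,0)),(circ(can,20,35),(255,128,0))]
    for P,c in L:
        p=proj(n,P);p=((p-[x0,y0]+.5)*s-.5)
        cv2.polylines(im,[np.round(p*8).astype(int)],False,c,1,cv2.LINE_AA,3)
    cv2.imwrite(f,im); return k
E
python3 - <<'E'
from ov import *
print('side',ray('side',(270+308.5/11-.5,170+153.5/11-.5),146),'top',ray('top',(285+377.5/12-.5,180+350.5/12-.5),146))
b=np.radians(69.3)
v=np.array([546.,12.]);yaw=np.radians(-20.7);th=np.radians(69.3-46)
print(overlay('top',cv2.imread('pics/top0.png'),(282,175,382,250),8,'pics/o1.png',v,yaw,th,v,gain=3))
print(overlay('side',cv2.imread('pics/side0.png'),(245,170,345,245),8,'pics/o2.png',v,yaw,th,v,gain=2))
E
```

```text
side [545.20702377   9.52328491 146.        ] top [542.56689314  10.84721287 146.        ]
[ 498.28089609 -114.28494416]
[ 498.28089609 -114.28494416]
```

View pics/o1.png

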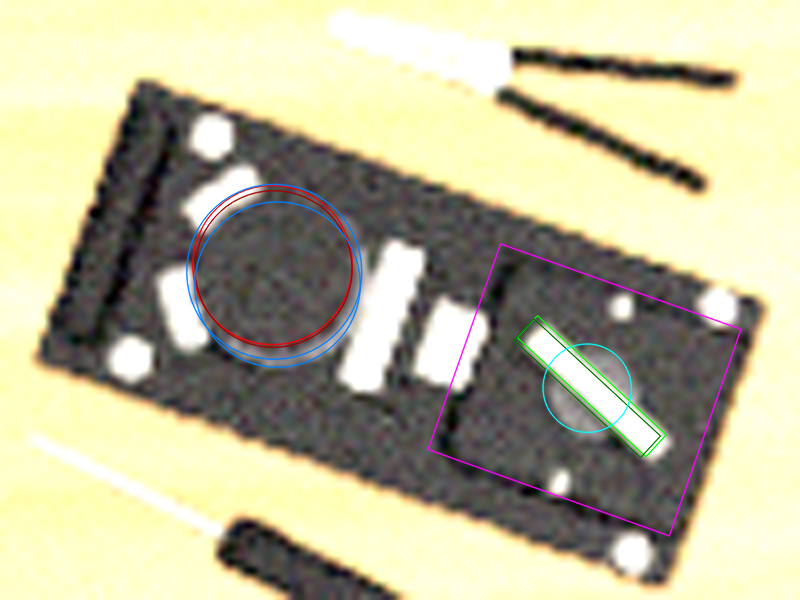

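View pics/o2.png

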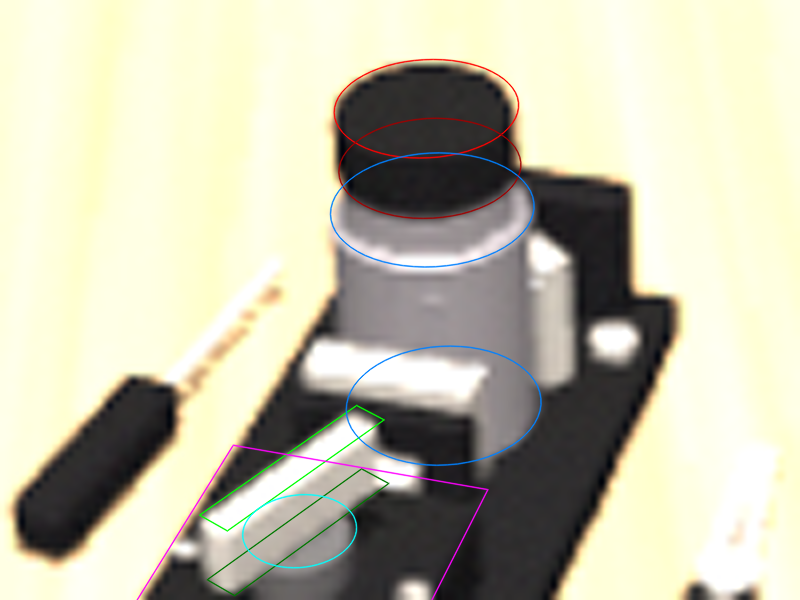

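```bash
python3 - <<'E'
from ov import *
o=readout.get_obs();M=R.from_euler('xyz',o['tcp_rot']).as_matrix();print(M.round(3)); print(o['tool_pos'])
for i in (1,2): print(np.degrees(np.arctan2(M[1,i],M[0,i])))
a=cv2.imread('pics/top0.png');crop(np.clip(a.astype(float)*3,0,255).astype('uint8'),60,300,190,400,6,'pics/g.png')
E
```

```text
[[-0.001 -0.94   0.341]
 [-0.001  0.341  0.94 ]
 [-1.     0.    -0.001]]
[178.76514777 493.27531808 248.116061  ]
160.0699094208526
70.0699254073701
```

View pics/g.png

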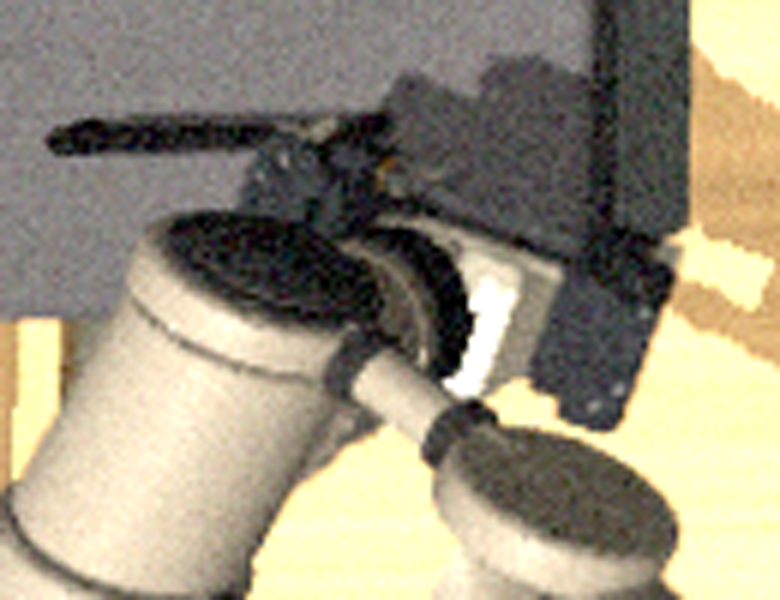

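>>> arm_command:
  plan:
    - {"ty": -3.62, "tz": -3.32, "jaw": 1}
    - {"ty": -3.62, "tz": -3.32, "jaw": 1}
    - {"ty": -3.62, "tz": -3.32, "jaw": 1}
    - {"ty": -3.62, "tz": -3.32, "jaw": 1}
    - {"ty": -3.62, "tz": -3.32, "jaw": 1}
    - {"ty": -3.62, "tz": -3.32, "jaw": 1}
    - {"ty": -3.62, "tz": -3.32, "jaw": 1}
    - {"ty": -3.62, "tz": -3.32, "jaw": 1}
    - {"ty": -3.62, "tz": -3.32, "jaw": 1}
    - {"ty": -3.62, "tz": -3.32, "jaw": 1}
    - {"ty": -3.62, "tz": -3.32, "jaw": 1}
    - {"ty": -3.62, "tz": -3.32, "jaw": 1}
    - {"ty": -3.62, "tz": -3.32, "jaw": 1}
    - {"ty": -3.62, "tz": -3.32, "jaw": 1}
    - {"jaw": 1}

```text
invalid input at $.plan[0]: expected keys tx, ty, tz, wx, wy, wz, jaw
```

>>> arm_command:
  plan:
    - {"wx": 0.142, "jaw": 1}
    - {"wx": 0.142, "jaw": 1}
    - {"wx": 0.142, "jaw": 1}
    - {"wx": 0.142, "jaw": 1}
    - {"wx": 0.142, "jaw": 1}
    - {"wx": 0.142, "jaw": 1}
    - {"wx": 0.142, "jaw": 1}
    - {"wx": 0.142, "jaw": 1}
    - {"wx": 0.142, "jaw": 1}
    - {"wx": 0.142, "jaw": 1}
    - {"wx": 0.142, "jaw": 1}
    - {"wx": 0.142, "jaw": 1}
    - {"wx": 0.142, "jaw": 1}
    - {"wx": 0.142, "jaw": 1}
    - {"jaw": 1}
    - {"jaw": 1}

```text
invalid input at $.plan[0]: expected keys tx, ty, tz, wx, wy, wz, jaw
```

```bash
cat >> h.py <<'E'
def st():
    o=readout.get_obs();M=R.from_euler('xyz',o['tcp_rot']).as_matrix()
    print('t',o['time'],'p',o['tool_pos'].round(1),'psi',np.degrees(np.arctan2(M[1,2],M[0,2])).round(2),'xax',M[:,0].round(3),'F',np.round(o['contact_force'],1),'M',np.round(o['moment'],2),'w',round(o['grip_width'],1),'q',np.round(o['joint_positions'],2))
    return o,M
def to(x,y,z):
    o,M=st(); print('need cm tool',(M.T@(np.array([x,y,z])-o['tool_pos'])/10).round(2))
E
python3 -c "
from h import *
to(497.3,-116.5,110)"
```

```text
t 0.1 p [178.8 493.3 248.1] psi 70.07 xax [-0.001 -0.001 -1.   ] F [-0.1 -0.1 -0.2] M [-0.05 -0.02  0.03] w 91.8 q [ 1.08  0.34  1.52 -0.    1.28 -0.15]
need cm tool [ 13.87 -50.73 -46.45]
```

All keys are required in each row; resending.

>>> arm_command:
  plan:
    - {"tx": 0, "ty": -3.62, "tz": -3.32, "wx": 0, "wy": 0, "wz": 0, "jaw": 1}
    - {"tx": 0, "ty": -3.62, "tz": -3.32, "wx": 0, "wy": 0, "wz": 0, "jaw": 1}
    - {"tx": 0, "ty": -3.62, "tz": -3.32, "wx": 0, "wy": 0, "wz": 0, "jaw": 1}
    - {"tx": 0, "ty": -3.62, "tz": -3.32, "wx": 0, "wy": 0, "wz": 0, "jaw": 1}
    - {"tx": 0, "ty": -3.62, "tz": -3.32, "wx": 0, "wy": 0, "wz": 0, "jaw": 1}
    - {"tx": 0, "ty": -3.62, "tz": -3.32, "wx": 0, "wy": 0, "wz": 0, "jaw": 1}
    - {"tx": 0, "ty": -3.62, "tz": -3.32, "wx": 0, "wy": 0, "wz": 0, "jaw": 1}
    - {"tx": 0, "ty": -3.62, "tz": -3.32, "wx": 0, "wy": 0, "wz": 0, "jaw": 1}
    - {"tx": 0, "ty": -3.62, "tz": -3.32, "wx": 0, "wy": 0, "wz": 0, "jaw": 1}
    - {"tx": 0, "ty": -3.62, "tz": -3.32, "wx": 0, "wy": 0, "wz": 0, "jaw": 1}
    - {"tx": 0, "ty": -3.62, "tz": -3.32, "wx": 0, "wy": 0, "wz": 0, "jaw": 1}
    - {"tx": 0, "ty": -3.62, "tz": -3.32, "wx": 0, "wy": 0, "wz": 0, "jaw": 1}
    - {"tx": 0, "ty": -3.62, "tz": -3.32, "wx": 0, "wy": 0, "wz": 0, "jaw": 1}
    - {"tx": 0, "ty": -3.62, "tz": -3.32, "wx": 0, "wy": 0, "wz": 0, "jaw": 1}
    - {"tx": 0, "ty": 0, "tz": 0, "wx": 0, "wy": 0, "wz": 0, "jaw": 1}

```text
time: 1.6
tool_pos: [498.8, -121.1, 247.7]
tcp_rot: [-2.585, 1.569, -1.367]
contact_force: [-0.1, 0.7, -0.0]
grip_width: 91.9
```

>>> arm_command:
  plan:
    - {"tx": 0, "ty": 0, "tz": 0, "wx": 0.142, "wy": 0, "wz": 0, "jaw": 1}
    - {"tx": 0, "ty": 0, "tz": 0, "wx": 0.142, "wy": 0, "wz": 0, "jaw": 1}
    - {"tx": 0, "ty": 0, "tz": 0, "wx": 0.142, "wy": 0, "wz": 0, "jaw": 1}
    - {"tx": 0, "ty": 0, "tz": 0, "wx": 0.142, "wy": 0, "wz": 0, "jaw": 1}
    - {"tx": 0, "ty": 0, "tz": 0, "wx": 0.142, "wy": 0, "wz": 0, "jaw": 1}
    - {"tx": 0, "ty": 0, "tz": 0, "wx": 0.142, "wy": 0, "wz": 0, "jaw": 1}
    - {"tx": 0, "ty": 0, "tz": 0, "wx": 0.142, "wy": 0, "wz": 0, "jaw": 1}
    - {"tx": 0, "ty": 0, "tz": 0, "wx": 0.142, "wy": 0, "wz": 0, "jaw": 1}
    - {"tx": 0, "ty": 0, "tz": 0, "wx": 0.142, "wy": 0, "wz": 0, "jaw": 1}
    - {"tx": 0, "ty": 0, "tz": 0, "wx": 0.142, "wy": 0, "wz": 0, "jaw": 1}
    - {"tx": 0, "ty": 0, "tz": 0, "wx": 0.142, "wy": 0, "wz": 0, "jaw": 1}
    - {"tx": 0, "ty": 0, "tz": 0, "wx": 0.142, "wy": 0, "wz": 0, "jaw": 1}
    - {"tx": 0, "ty": 0, "tz": 0, "wx": 0.142, "wy": 0, "wz": 0, "jaw": 1}
    - {"tx": 0, "ty": 0, "tz": 0, "wx": 0.142, "wy": 0, "wz": 0, "jaw": 1}
    - {"tx": 0, "ty": 0, "tz": 0, "wx": 0, "wy": 0, "wz": 0, "jaw": 1}
    - {"tx": 0, "ty": 0, "tz": 0, "wx": 0, "wy": 0, "wz": 0, "jaw": 1}

```text
time: 3.2
tool_pos: [496.7, -115.8, 248.5]
tcp_rot: [-2.956, 1.57, 2.567]
contact_force: [-0.7, 1.3, -0.4]
grip_width: 91.6
```

```bash
python3 -c "
from h import *
to(497.3,-116.5,104)"
```

```text
t 3.2 p [ 496.7 -115.8  248.5] psi -43.6 xax [-0.001  0.    -1.   ] F [-0.7  1.3 -0.4] M [-0.1   0.14 -0.03] w 91.6 q [-0.38  0.32  1.56  0.    1.26  0.38]
need cm tool [ 1.445e+01 -1.000e-02  1.000e-01]
```

>>> arm_command:
  plan:
    - {"tx": 3.0, "ty": 0, "tz": 0.03, "wx": 0, "wy": 0, "wz": 0, "jaw": 0}
    - {"tx": 3.0, "ty": 0, "tz": 0.03, "wx": 0, "wy": 0, "wz": 0, "jaw": 0}
    - {"tx": 3.0, "ty": 0, "tz": 0.04, "wx": 0, "wy": 0, "wz": 0, "jaw": 0}
    - {"tx": 2.7, "ty": 0, "tz": 0, "wx": 0, "wy": 0, "wz": 0, "jaw": 0}
    - {"tx": 0, "ty": 0, "tz": 0, "wx": 0, "wy": 0, "wz": 0, "jaw": 0}

```text
time: 3.7
tool_pos: [495.5, -115.9, 128.6]
tcp_rot: [-2.769, 1.563, 2.752]
contact_force: [-1.0, -0.3, 0.8]
grip_width: 56.2
```

```bash
python3 -c "
from h import *
crop(imaging.capture('side'),235,120,365,250,6,'pics/s1.png')
a=imaging.capture('top');crop(np.clip(a.astype(float)*2.5,0,255).astype('uint8'),280,175,390,255,7,'pics/t1.png')
to(497.3,-116.5,104)"
```

```text
t 3.8 p [ 497.8 -116.8  132.1] psi -43.73 xax [-0.  0. -1.] F [0.3 0.3 0.8] M [-0.08  0.09 -0.12] w 48.8 q [-0.38  0.44  1.72  0.    0.97  0.38]
need cm tool [ 2.81 -0.02 -0.05]
```

View pics/s1.png

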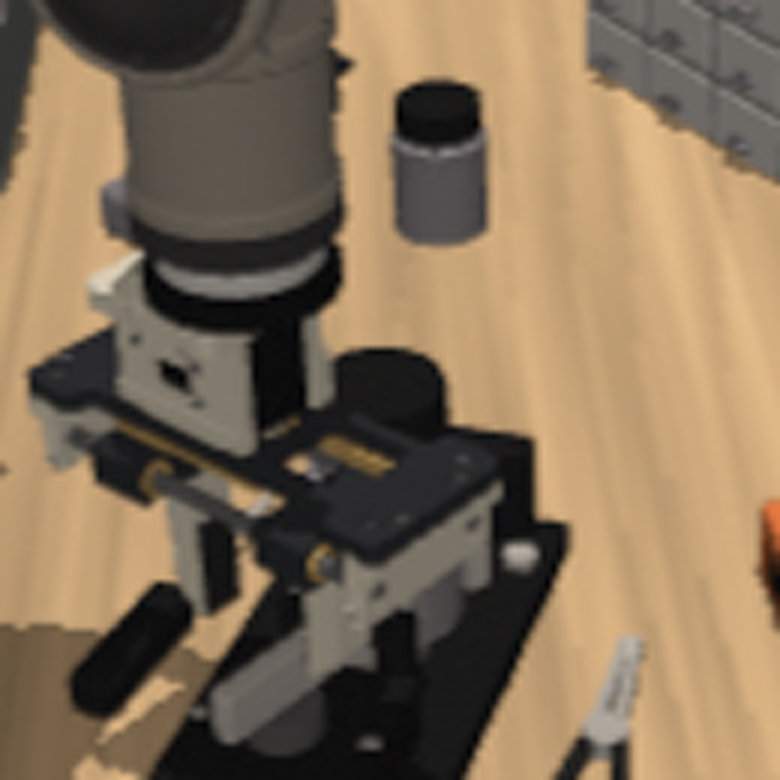

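View pics/t1.png

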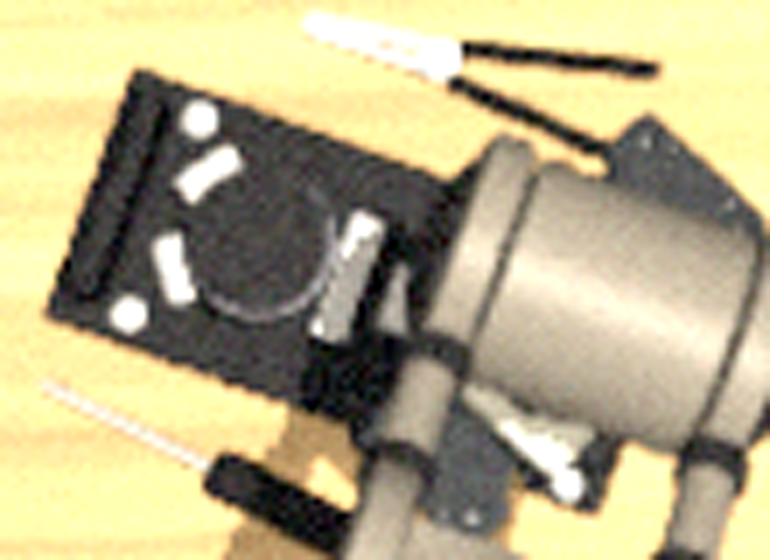

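>>> arm_command:
  plan:
    - {"tx": 1.4, "ty": 0, "tz": -0.02, "wx": 0, "wy": 0, "wz": 0, "jaw": 0}
    - {"tx": 1.4, "ty": 0, "tz": -0.02, "wx": 0, "wy": 0, "wz": 0, "jaw": -0.4}
    - {"tx": 0, "ty": 0, "tz": 0, "wx": 0, "wy": 0, "wz": 0, "jaw": -1}
    - {"tx": 0, "ty": 0, "tz": 0, "wx": 0, "wy": 0, "wz": 0, "jaw": -1}
    - {"tx": 0, "ty": 0, "tz": 0, "wx": 0, "wy": 0, "wz": 0, "jaw": -1}
    - {"tx": 0, "ty": 0, "tz": 0, "wx": 0, "wy": 0, "wz": 0, "jaw": -1}
    - {"tx": 0, "ty": 0, "tz": 0, "wx": 0, "wy": 0, "wz": 0, "jaw": -1}

```text
time: 4.5
tool_pos: [496.4, -115.2, 104.8]
tcp_rot: [3.049, 1.568, 2.284]
contact_force: [-5.9, 6.7, 7.9]
grip_width: 11.8
```

```bash
python3 -c "
from h import *
to(497.3,-116.5,104)"
```

```text
t 4.5 p [ 496.4 -115.2  104.8] psi -43.82 xax [-0.002  0.002 -1.   ] F [-5.9  6.7  7.9] M [0.97 1.05 0.  ] w 11.8 q [-0.38  0.48  1.75  0.    0.91  0.38]
need cm tool [ 0.08 -0.03  0.16]
```

>>> arm_command:
  plan:
    - {"tx": 0, "ty": 0, "tz": -0.1, "wx": 0, "wy": 0, "wz": 0, "jaw": -1}
    - {"tx": 0, "ty": 0, "tz": 0, "wx": 0.05, "wy": 0, "wz": 0, "jaw": -1}
    - {"tx": 0, "ty": 0, "tz": 0, "wx": 0.05, "wy": 0, "wz": 0, "jaw": -1}
    - {"tx": 0, "ty": 0, "tz": 0, "wx": 0.08, "wy": 0, "wz": 0, "jaw": -1}
    - {"tx": 0, "ty": 0, "tz": 0, "wx": 0.08, "wy": 0, "wz": 0, "jaw": -1}
    - {"tx": 0, "ty": 0, "tz": 0, "wx": 0.08, "wy": 0, "wz": 0, "jaw": -1}
    - {"tx": 0, "ty": 0, "tz": 0, "wx": 0.08, "wy": 0, "wz": 0, "jaw": -1}

```text
time: 5.2
tool_pos: [496.6, -115.5, 104.8]
tcp_rot: [2.024, 1.571, 0.836]
contact_force: [-2.5, 2.5, 4.1]
grip_width: 12.0
```

```bash
python3 -c "
from h import *
to(497.3,-116.5,104)"
```

```text
t 5.2 p [ 496.6 -115.5  104.8] psi -68.02 xax [ 0.  0. -1.] F [-2.5  2.5  4.1] M [0.27 0.55 0.24] w 12.0 q [-0.38  0.48  1.76  0.    0.91  0.81]
need cm tool [0.08 0.03 0.12]
```

>>> arm_command:
  plan:
    - {"tx": 0, "ty": 0, "tz": 0, "wx": 0.08, "wy": 0, "wz": 0, "jaw": -1}
    - {"tx": 0, "ty": 0, "tz": 0, "wx": 0.08, "wy": 0, "wz": 0, "jaw": -1}
    - {"tx": 0, "ty": 0, "tz": 0, "wx": 0.08, "wy": 0, "wz": 0, "jaw": -1}
    - {"tx": 0, "ty": 0, "tz": 0, "wx": 0.08, "wy": 0, "wz": 0, "jaw": -1}
    - {"tx": 0, "ty": 0, "tz": 0, "wx": 0.08, "wy": 0, "wz": 0, "jaw": -1}
    - {"tx": 0, "ty": 0, "tz": 0, "wx": 0.08, "wy": 0, "wz": 0, "jaw": -1}
    - {"tx": 0, "ty": 0, "tz": 0, "wx": 0.08, "wy": 0, "wz": 0, "jaw": -1}
    - {"tx": 0, "ty": 0, "tz": 0, "wx": 0.08, "wy": 0, "wz": 0, "jaw": -1}
    - {"tx": 0, "ty": 0, "tz": 0, "wx": 0.08, "wy": 0, "wz": 0, "jaw": -1}
    - {"tx": 0, "ty": 0, "tz": 0, "wx": 0, "wy": 0, "wz": 0, "jaw": -1}
    - {"tx": 0, "ty": 0, "tz": 0, "wx": 0, "wy": 0, "wz": 0, "jaw": -1}

```text
time: 6.3
tool_pos: [496.6, -116.2, 104.8]
tcp_rot: [0.699, 1.57, -1.203]
contact_force: [-5.1, -2.0, 7.1]
grip_width: 11.9
```

```bash
python3 -c "
from h import *
crop(imaging.capture('side'),235,120,365,250,6,'pics/s2.png')
a=imaging.capture('top');crop(np.clip(a.astype(float)*2.5,0,255).astype('uint8'),280,175,390,255,7,'pics/t2.png')
to(497.3,-116.5,104)"
```

```text
t 6.4 p [ 496.6 -116.2  104.8] psi -108.99 xax [ 0.    -0.001 -1.   ] F [-4.  -2.3  7.6] M [-0.23  0.89  0.21] w 11.9 q [-0.38  0.48  1.76 -0.    0.91  1.52]
need cm tool [0.08 0.07 0.  ]
```

View pics/s2.png

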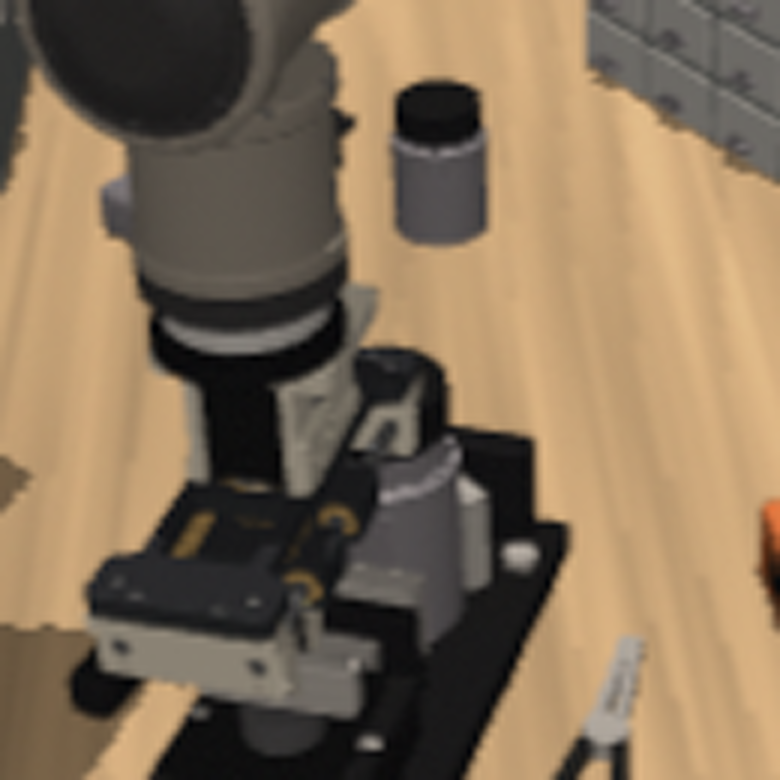

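View pics/t2.png

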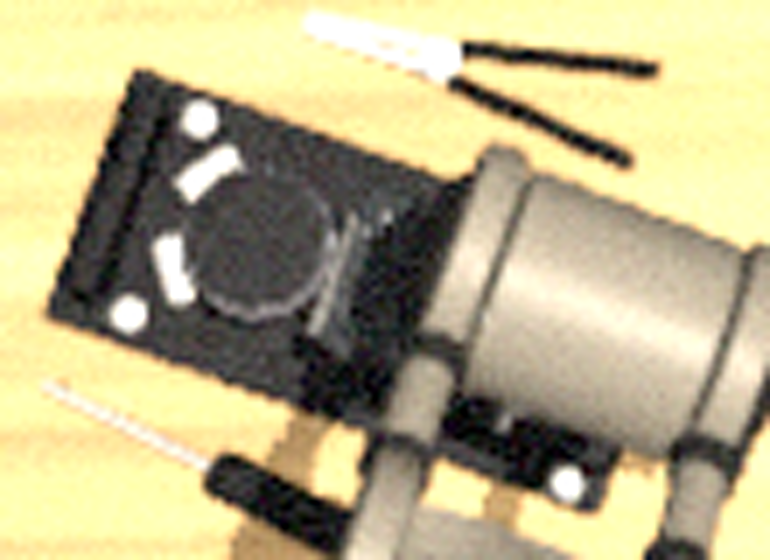

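>>> arm_command:
  plan:
    - {"tx": 0, "ty": 0, "tz": 0, "wx": 0.04, "wy": 0, "wz": 0, "jaw": -1}
    - {"tx": 0, "ty": 0, "tz": 0, "wx": 0, "wy": 0, "wz": 0, "jaw": -1}
    - {"tx": 0, "ty": 0, "tz": 0, "wx": 0, "wy": 0, "wz": 0, "jaw": -1}
    - {"tx": 0, "ty": 0, "tz": 0, "wx": 0, "wy": 0, "wz": 0, "jaw": -0.3}
    - {"tx": 0, "ty": 0, "tz": 0, "wx": 0, "wy": 0, "wz": 0, "jaw": -0.3}
    - {"tx": 0, "ty": 0, "tz": 0, "wx": 0, "wy": 0, "wz": 0, "jaw": -0.3}
    - {"tx": -2.0, "ty": 0, "tz": 0, "wx": 0, "wy": 0, "wz": 0, "jaw": -0.3}
    - {"tx": -3.5, "ty": 0, "tz": 0, "wx": 0, "wy": 0, "wz": 0, "jaw": -0.3}
    - {"tx": -3.5, "ty": 0, "tz": 0, "wx": 0, "wy": 0, "wz": 0, "jaw": 0.3}
    - {"tx": -3.5, "ty": 0, "tz": 0, "wx": 0, "wy": 0, "wz": 0, "jaw": 1}
    - {"tx": -1.5, "ty": 0, "tz": 0, "wx": 0, "wy": 0, "wz": 0, "jaw": 1}

```text
time: 7.5
tool_pos: [497.8, -116.1, 247.1]
tcp_rot: [1.624, 1.565, -0.32]
contact_force: [0.3, -0.7, -0.2]
grip_width: 51.4
```

>>> arm_command:
  plan:
    - {"tx": 0, "ty": -4.5, "tz": 0, "wx": 0, "wy": 0, "wz": 0, "jaw": 1}
    - {"tx": 0, "ty": -4.5, "tz": 0, "wx": 0, "wy": 0, "wz": 0, "jaw": 1}
    - {"tx": 0, "ty": -4.5, "tz": 0, "wx": 0, "wy": 0, "wz": 0, "jaw": 1}
    - {"tx": 0, "ty": 0, "tz": 0, "wx": 0, "wy": 0, "wz": 0, "jaw": 1}

```text
time: 7.9
tool_pos: [366.2, -64.1, 243.1]
tcp_rot: [-1.664, 1.567, 2.676]
contact_force: [0.5, 0.3, 0.2]
grip_width: 83.8
```

```bash
python3 -c "
from h import *
b=imaging.capture('side');cv2.imwrite('pics/side3.png',b);crop(b,245,170,345,270,7,'pics/s3.png')
a=imaging.capture('top');cv2.imwrite('pics/top3.png',a);crop(np.clip(a.astype(float)*2.5,0,255).astype('uint8'),280,175,390,255,7,'pics/t3.png')
st()"
```

```text
t 8.0 p [371.  -66.3 244.3] psi -111.41 xax [ 0.002 -0.    -1.   ] F [0.1 0.  0.4] M [-0.03  0.15  0.06] w 89.8 q [-0.38  0.07  1.89  0.    1.18  1.56]
```

View pics/s3.png

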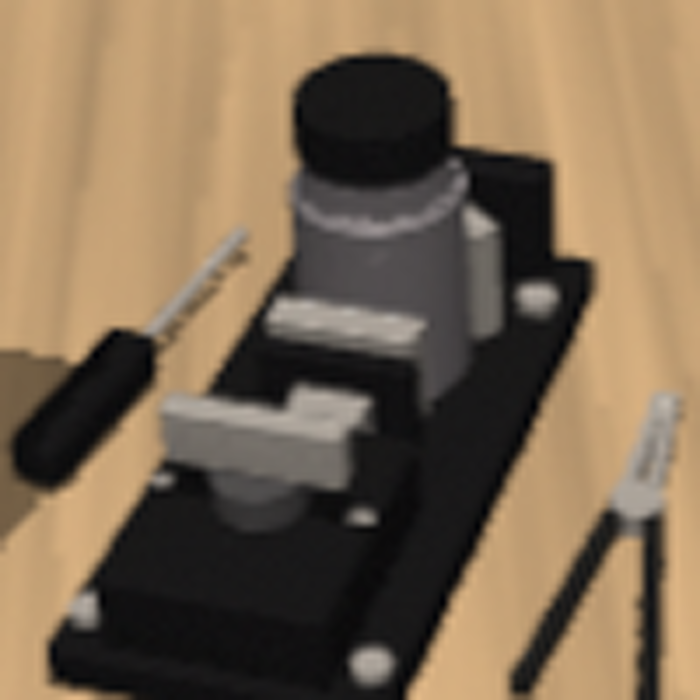

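View pics/t3.png

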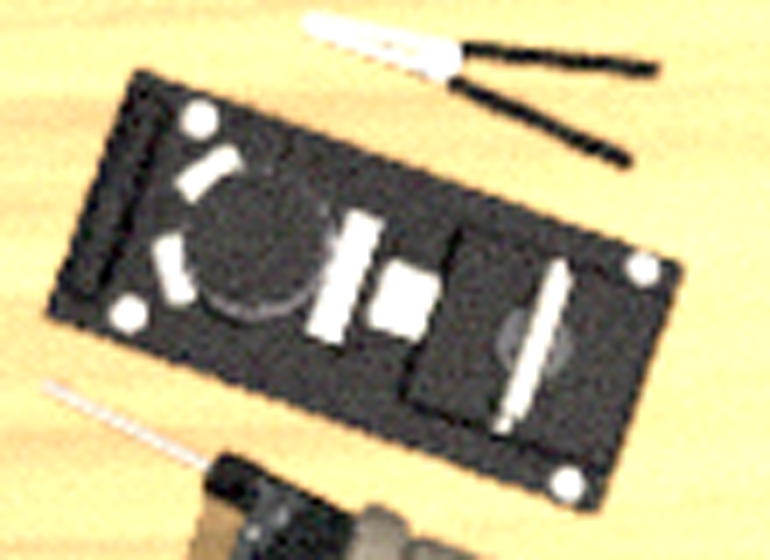

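```bash
python3 - <<'E'
from ov import *
a=cv2.imread('pics/top3.png').astype(float).max(2)
# bar & plate angles
up=cv2.resize(a[175:255,280:390],None,fx=8,fy=8,interpolation=cv2.INTER_CUBIC)
m=(up>75).astype('uint8'); n,l,s,c=cv2.connectedComponentsWithStats(m)
for i in range(1,n):
    if 200<s[i,4]<8000:
        p=np.argwhere(l==i)[:,::-1].astype(np.float32); print(c[i],s[i,4],cv2.minAreaRect(p), np.degrees(0.5*np.arctan2(2*np.cov(p.T)[0,1],np.cov(p.T)[0,0]-np.cov(p.T)[1,1])))
dark=cv2.morphologyEx((up<60).astype('uint8'),cv2.MORPH_OPEN,np.ones((60,60),np.uint8)); dark=cv2.morphologyEx((up<70).astype('uint8'),cv2.MORPH_CLOSE,np.ones((90,90),np.uint8))
v=np.array([545.,10.]);yaw=np.radians(-20.7)
print(overlay('top',cv2.imread('pics/top3.png'),(282,175,382,250),8,'pics/o3.png',v,yaw,1.57,v+[0,0],gain=3))
print(overlay('side',cv2.imread('pics/side3.png'),(245,170,345,245),8,'pics/o4.png',v,yaw,1.57,v,gain=2))
E
```

```text
[228.37115839 136.18045705] 1269 ((228.0, 136.0), (40.0, 38.0), 90.0) -78.98456591035941
[237.32397004 196.08941948] 2136 ((238.2700958251953, 195.45849609375), (32.53841781616211, 77.31999206542969), 52.37376403808594) -36.249598489852644
[392.95439579 315.4357919 ] 6074 ((391.2000427246094, 315.3999938964844), (48.699073791503906, 151.15684509277344), 18.43494987487793) -70.69008042603103
[198.14741036 308.12439132] 2259 ((198.44947814941406, 308.4080505371094), (78.58753204345703, 33.54221725463867), 75.25643920898438) 75.21325869615642
[461.22974359 343.28841026] 4875 ((461.4338684082031, 343.35333251953125), (66.93616485595703, 79.12016296386719), 20.725557327270508) -68.23037634785992
[612.61840825 394.15431018] 5139 ((612.8492431640625, 397.1614685058594), (30.433788299560547, 207.1753387451172), 18.79988670349121) -70.7669830967242
[147.24596774 358.79919355] 1240 ((147.75001525878906, 359.2500305175781), (38.18376159667969, 38.890869140625), 45.0) -35.57980754160996
[ 497.28089609 -116.28494416]
[ 497.28089609 -116.28494416]
```

View pics/o3.png

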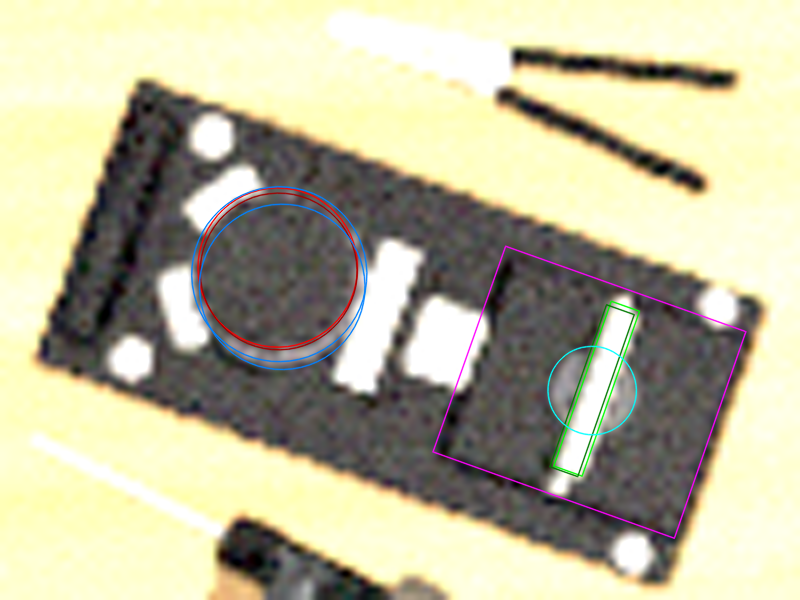

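View pics/o4.png

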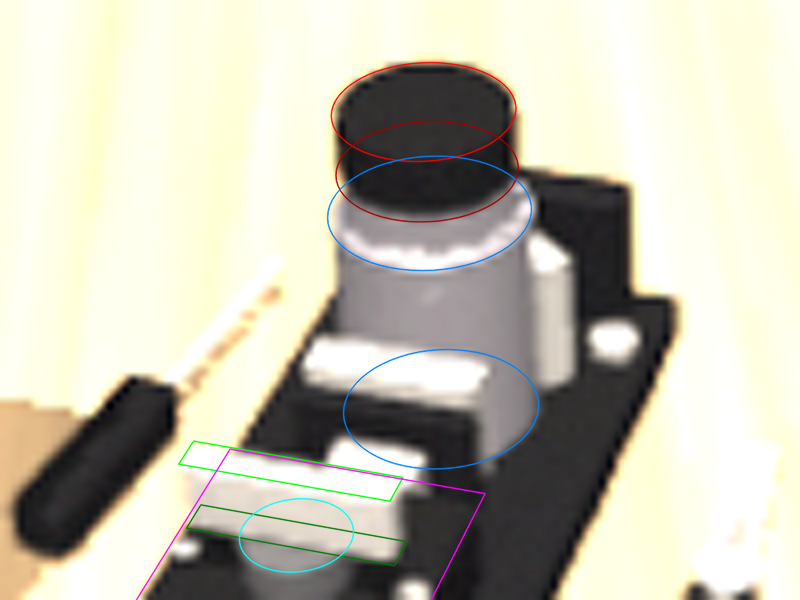

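```bash
python3 -c "
from h import *
to(545.5,10,138)"
```

```text
t 8.0 p [371.  -66.3 244.3] psi -111.41 xax [ 0.002 -0.    -1.   ] F [0.1 0.  0.4] M [-0.03  0.15  0.06] w 89.8 q [-0.38  0.07  1.89  0.    1.18  1.56]
need cm tool [ 10.66  13.44 -13.47]
```

>>> arm_command:
  plan:
    - {"tx": 0, "ty": 3.36, "tz": -3.37, "wx": 0, "wy": 0, "wz": 0, "jaw": 1}
    - {"tx": 0, "ty": 3.36, "tz": -3.37, "wx": 0, "wy": 0, "wz": 0, "jaw": 1}
    - {"tx": 0, "ty": 3.36, "tz": -3.37, "wx": 0, "wy": 0, "wz": 0, "jaw": 1}
    - {"tx": 0, "ty": 3.36, "tz": -3.37, "wx": 0, "wy": 0, "wz": 0, "jaw": 1}
    - {"tx": 2.5, "ty": 0, "tz": 0, "wx": 0, "wy": 0, "wz": 0, "jaw": 1}
    - {"tx": 2.5, "ty": 0, "tz": 0, "wx": 0, "wy": 0, "wz": 0, "jaw": 1}
    - {"tx": 0, "ty": 0, "tz": 0, "wx": 0, "wy": 0, "wz": 0, "jaw": 1}
    - {"tx": 0, "ty": 0, "tz": 0, "wx": 0, "wy": 0, "wz": 0, "jaw": 1}

```text
time: 8.8
tool_pos: [546.2, 9.7, 193.6]
tcp_rot: [-1.747, 1.57, 2.591]
contact_force: [-0.3, 0.1, 0.4]
grip_width: 91.9
```

```bash
python3 -c "
from h import *
to(545.5,10,138)
b=imaging.capture('side');crop(b,245,120,345,250,6,'pics/s4.png')
st()"
```

```text
t 8.8 p [546.2   9.7 193.6] psi -111.45 xax [-0.  0. -1.] F [-0.3  0.1  0.4] M [-0.03  0.16 -0.03] w 91.9 q [-0.12  0.43  1.55  0.    1.16  1.82]
need cm tool [ 5.56 -0.08 -0.  ]
t 8.85 p [546.5   9.6 194.6] psi -111.45 xax [ 0.002 -0.    -1.   ] F [ 0.9 -0.7 -0.1] M [-0.    0.13 -0.  ] w 91.6 q [-0.12  0.43  1.55  0.    1.16  1.82]
```

View pics/s4.png

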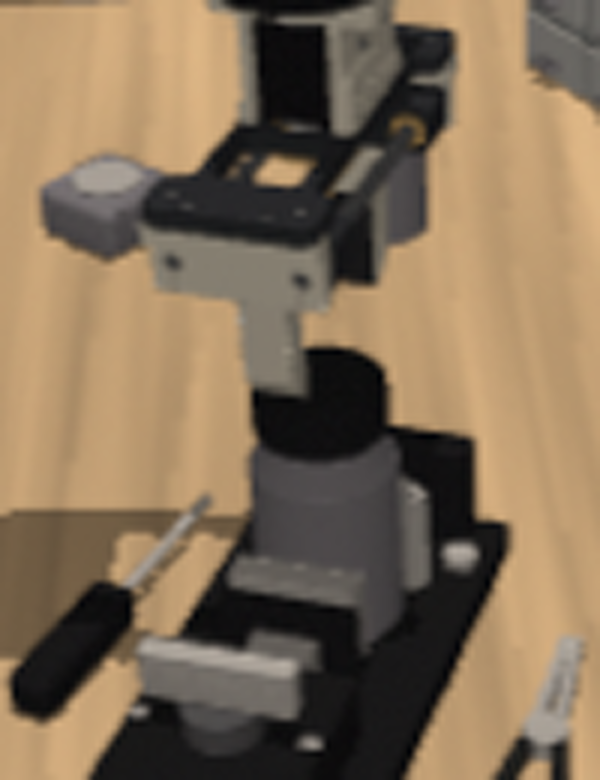

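>>> arm_command:
  plan:
    - {"tx": 2.0, "ty": -0.05, "tz": 0, "wx": 0, "wy": 0, "wz": 0, "jaw": 1}
    - {"tx": 2.0, "ty": 0, "tz": 0, "wx": 0, "wy": 0, "wz": 0, "jaw": 1}
    - {"tx": 1.6, "ty": 0, "tz": 0, "wx": 0, "wy": 0, "wz": 0, "jaw": 1}
    - {"tx": 0, "ty": 0, "tz": 0, "wx": 0, "wy": 0, "wz": 0, "jaw": 0.5}
    - {"tx": 0, "ty": 0, "tz": 0, "wx": 0, "wy": 0, "wz": 0, "jaw": 0.3}
    - {"tx": 0, "ty": 0, "tz": 0, "wx": 0, "wy": 0, "wz": 0, "jaw": 0.2}
    - {"tx": 0, "ty": 0, "tz": 0, "wx": 0, "wy": 0, "wz": 0, "jaw": -1}
    - {"tx": 0, "ty": 0, "tz": 0, "wx": 0, "wy": 0, "wz": 0, "jaw": -1}
    - {"tx": 0, "ty": 0, "tz": 0, "wx": 0, "wy": 0, "wz": 0, "jaw": -1}
    - {"tx": 0, "ty": 0, "tz": 0, "wx": 0, "wy": 0, "wz": 0, "jaw": -1}

```text
time: 9.85
tool_pos: [545.9, 10.6, 138.9]
tcp_rot: [2.164, 1.568, 0.22]
contact_force: [1.3, 4.4, 6.5]
grip_width: 61.4
```

```bash
python3 -c "
from h import *
to(545.5,10,138)"
```

```text
t 9.85 p [545.9  10.6 138.9] psi -111.43 xax [ 0.003  0.001 -1.   ] F [1.3 4.4 6.5] M [ 0.76 -0.03  0.03] w 61.4 q [-0.12  0.49  1.62  0.    1.03  1.82]
need cm tool [ 0.09 -0.02  0.07]
```

>>> arm_command:
  plan:
    - {"tx": 0, "ty": 0, "tz": 0, "wx": -0.03, "wy": 0, "wz": 0, "jaw": -1}
    - {"tx": 0, "ty": 0, "tz": 0, "wx": -0.05, "wy": 0, "wz": 0, "jaw": -1}
    - {"tx": 0, "ty": 0, "tz": 0, "wx": -0.05, "wy": 0, "wz": 0, "jaw": -1}
    - {"tx": 0, "ty": 0, "tz": 0, "wx": -0.05, "wy": 0, "wz": 0, "jaw": -1}
    - {"tx": 0, "ty": 0, "tz": 0, "wx": -0.05, "wy": 0, "wz": 0, "jaw": -1}
    - {"tx": 0, "ty": 0, "tz": 0, "wx": -0.05, "wy": 0, "wz": 0, "jaw": -1}

```text
time: 10.45
tool_pos: [545.9, 10.4, 138.9]
tcp_rot: [1.884, 1.568, 0.22]
contact_force: [1.8, 3.2, 6.9]
grip_width: 61.7
```

```bash
python3 -c "
from h import *
st()"
```

```text
t 10.45 p [545.9  10.4 138.9] psi -95.34 xax [ 0.003  0.001 -1.   ] F [1.8 3.2 6.9] M [ 0.54  0.04 -0.47] w 61.7 q [-0.12  0.49  1.62  0.    1.03  1.54]
```

>>> arm_command:
  plan:
    - {"tx": 0, "ty": 0, "tz": 0, "wx": -0.05, "wy": 0, "wz": 0, "jaw": -1}
    - {"tx": 0, "ty": 0, "tz": 0, "wx": -0.05, "wy": 0, "wz": 0, "jaw": -1}
    - {"tx": 0, "ty": 0, "tz": 0, "wx": -0.05, "wy": 0, "wz": 0, "jaw": -1}
    - {"tx": 0, "ty": 0, "tz": 0, "wx": -0.05, "wy": 0, "wz": 0, "jaw": -1}
    - {"tx": 0, "ty": 0, "tz": 0, "wx": -0.05, "wy": 0, "wz": 0, "jaw": -1}
    - {"tx": 0, "ty": 0, "tz": 0, "wx": -0.05, "wy": 0, "wz": 0, "jaw": -1}

```text
time: 11.05
tool_pos: [546.0, 10.1, 139.3]
tcp_rot: [1.407, 1.567, 0.043]
contact_force: [1.0, 1.6, 9.3]
grip_width: 61.9
```

```bash
python3 -c "
from h import *
st()
b=imaging.capture('side');cv2.imwrite('pics/side5.png',b);crop(b,265,150,325,240,8,'pics/s5.png')"
```

```text
t 11.05 p [546.   10.1 139.3] psi -78.13 xax [ 0.004  0.    -1.   ] F [1.  1.6 9.3] M [ 0.37  0.09 -0.27] w 61.9 q [-0.12  0.49  1.62  0.    1.03  1.24]
```

View pics/s5.png

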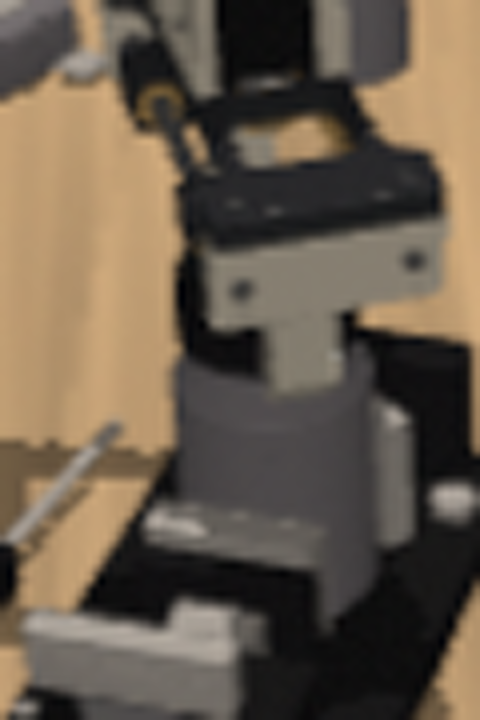

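>>> arm_command:
  plan:
    - {"tx": 0, "ty": 0, "tz": 0, "wx": -0.05, "wy": 0, "wz": 0, "jaw": -1}
    - {"tx": 0, "ty": 0, "tz": 0, "wx": -0.05, "wy": 0, "wz": 0, "jaw": -1}
    - {"tx": 0, "ty": 0, "tz": 0, "wx": -0.03, "wy": 0, "wz": 0, "jaw": -1}
    - {"tx": 0, "ty": 0, "tz": 0, "wx": 0, "wy": 0, "wz": 0, "jaw": -1}
    - {"tx": 0, "ty": 0, "tz": 0, "wx": 0, "wy": 0, "wz": 0, "jaw": -1}

```text
time: 11.6
tool_pos: [546.6, 10.1, 140.4]
tcp_rot: [1.2, 1.565, -0.035]
contact_force: [-0.6, 2.3, 15.2]
grip_width: 61.8
```

```bash
python3 -c "
from h import *
st()"
```

```text
t 11.6 p [546.6  10.1 140.4] psi -70.77 xax [ 0.006 -0.    -1.   ] F [-0.6  2.3 15.2] M [ 0.44  0.31 -0.04] w 61.8 q [-0.12  0.49  1.62  0.    1.03  1.11]
```

>>> arm_command:
  plan:
    - {"tx": 0, "ty": 0, "tz": 0, "wx": -0.04, "wy": 0, "wz": 0, "jaw": -1}
    - {"tx": -0.2, "ty": 0, "tz": 0, "wx": 0, "wy": 0, "wz": 0, "jaw": -1}
    - {"tx": -0.1, "ty": 0, "tz": 0, "wx": 0, "wy": 0, "wz": 0, "jaw": -1}
    - {"tx": 0, "ty": 0, "tz": 0, "wx": 0, "wy": 0, "wz": 0, "jaw": -1}

```text
time: 12.0
tool_pos: [546.5, 10.1, 142.2]
tcp_rot: [1.206, 1.566, 0.011]
contact_force: [3.4, 3.0, 8.7]
grip_width: 61.8
```

```bash
python3 -c "
from h import *
st()"
```

```text
t 12.0 p [546.5  10.1 142.2] psi -68.48 xax [ 0.004  0.    -1.   ] F [3.4 3.  8.7] M [ 0.57 -0.35 -0.08] w 61.8 q [-0.12  0.49  1.62  0.    1.04  1.07]
```

>>> arm_command:
  plan:
    - {"tx": -0.3, "ty": 0, "tz": 0, "wx": 0, "wy": 0, "wz": 0, "jaw": -1}
    - {"tx": -0.4, "ty": 0, "tz": 0, "wx": 0, "wy": 0, "wz": 0, "jaw": -1}
    - {"tx": 0, "ty": 0, "tz": 0, "wx": 0, "wy": 0, "wz": 0, "jaw": -1}

```text
time: 12.3
tool_pos: [544.7, 10.8, 147.5]
tcp_rot: [-2.963, 1.569, 2.125]
contact_force: [2.0, 5.3, 1.9]
grip_width: 61.7
```

```bash
python3 -c "
from h import *
st()"
```

```text
t 12.3 p [544.7  10.8 147.5] psi -68.47 xax [-0.001  0.001 -1.   ] F [2.  5.3 1.9] M [ 0.9  -0.04 -0.  ] w 61.7 q [-0.12  0.48  1.61  0.    1.05  1.07]
```

>>> arm_command:
  plan:
    - {"tx": -0.5, "ty": 0, "tz": 0, "wx": 0, "wy": 0, "wz": 0, "jaw": -1}
    - {"tx": -0.6, "ty": 0, "tz": 0, "wx": 0, "wy": 0, "wz": 0, "jaw": -1}
    - {"tx": -0.6, "ty": 0, "tz": 0, "wx": 0, "wy": 0, "wz": 0, "jaw": -1}
    - {"tx": -0.6, "ty": 0, "tz": 0, "wx": 0, "wy": 0, "wz": 0, "jaw": -1}
    - {"tx": -0.6, "ty": 0, "tz": 0, "wx": 0, "wy": 0, "wz": 0, "jaw": -1}
    - {"tx": -0.3, "ty": 0, "tz": 0, "wx": 0, "wy": 0, "wz": 0, "jaw": -1}
    - {"tx": 0, "ty": 0, "tz": 0, "wx": 0, "wy": 0, "wz": 0, "jaw": -1}
    - {"tx": 0, "ty": 0, "tz": 0, "wx": 0, "wy": 0, "wz": 0, "jaw": -1}
    - {"tx": 0, "ty": 0, "tz": 0, "wx": 0, "wy": 0, "wz": 0, "jaw": -1}

```text
time: 13.2
tool_pos: [544.7, 10.1, 179.4]
tcp_rot: [-2.191, 1.57, 2.897]
contact_force: [0.5, 0.7, 0.0]
grip_width: 61.3
```

```bash
python3 -c "
from ov import *
st()
b=imaging.capture('side');cv2.imwrite('pics/side6.png',b)
a=imaging.capture('top');cv2.imwrite('pics/top6.png',a);crop(np.clip(a.astype(float)*2.5,0,255).astype('uint8'),280,175,390,255,7,'pics/t6.png')
overlay('side',b,(255,150,335,235),7,'pics/s6.png',[545,10],np.radians(-20.7),1.57,[546,10],capz=163,gain=1.6)"
```

```text
t 13.2 p [544.7  10.1 179.4] psi -68.47 xax [-0.001  0.    -1.   ] F [0.5 0.7 0. ] M [-0.07  0.17  0.02] w 61.3 q [-0.12  0.44  1.57  0.    1.13  1.07]
```

View pics/s6.png

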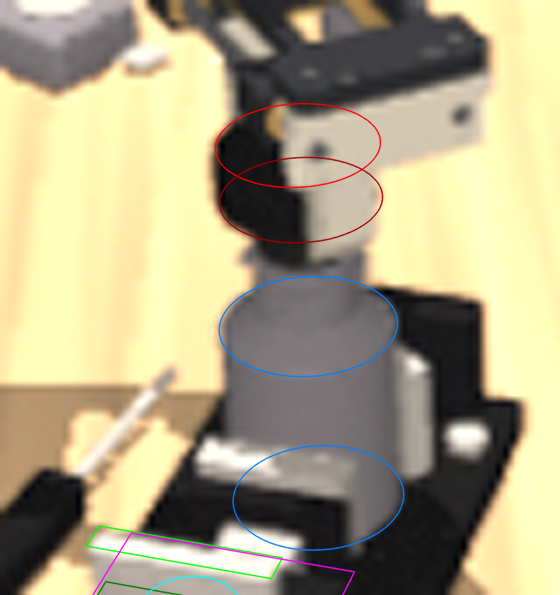

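View pics/t6.png

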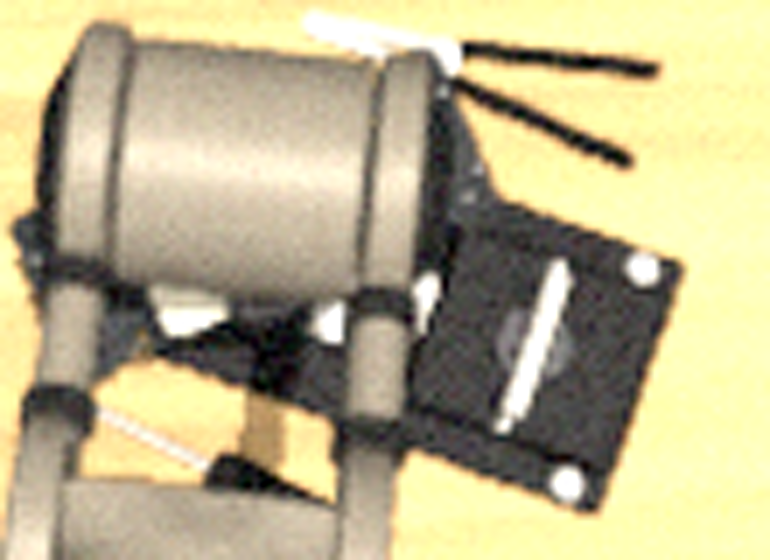

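View pics/side6.png

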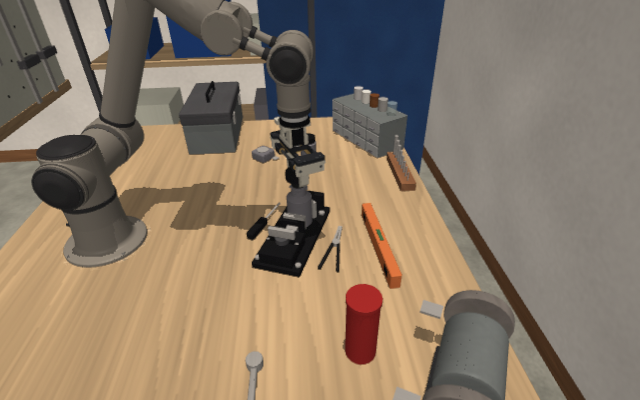

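```bash
python3 -c "
from ov import *
b=cv2.imread('pics/side6.png')
crop(np.clip(b.astype(float)*4,0,255).astype('uint8'),275,150,325,200,14,'pics/s7.png')
overlay('side',b,(275,150,325,200),14,'pics/s8.png',[545,10],np.radians(-20.7),1.57,[546,10],capz=155,gain=4)"
```

```text
(no output)
```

View pics/s7.png

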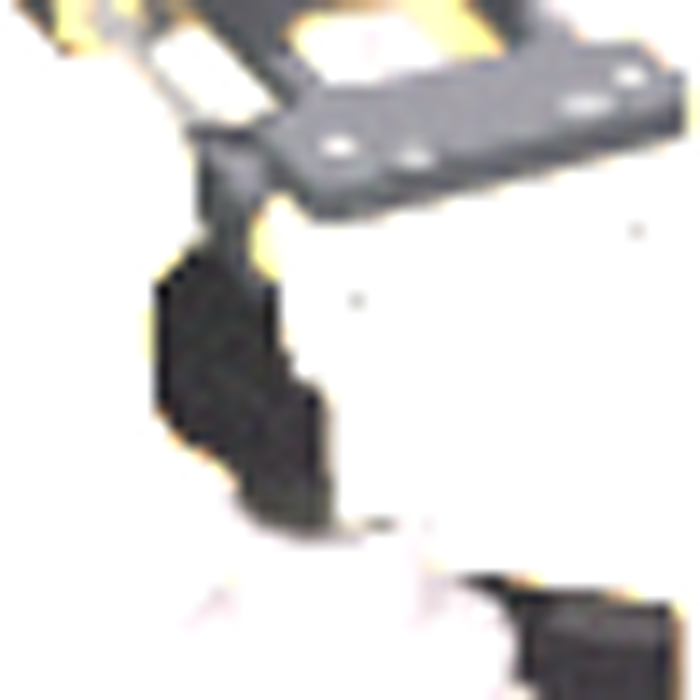

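View pics/s8.png

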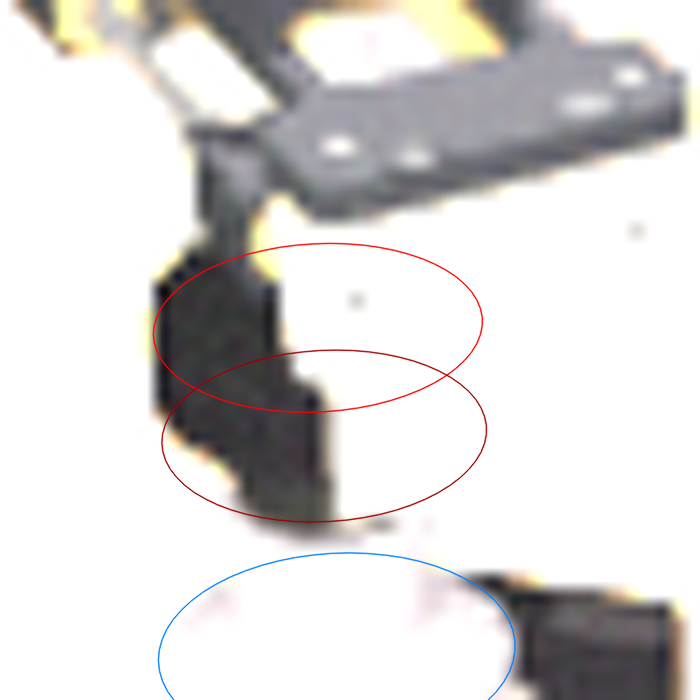

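```bash
python3 -c "
from ov import *
ims=[]
for f in ('side0','side3','side6'):
    b=cv2.imread('pics/%s.png'%f).astype(float)[190:230,278:318]
    ims.append(cv2.resize(np.clip(b*2,0,255).astype('uint8'),None,fx=6.5,fy=8,interpolation=cv2.INTER_CUBIC))
cv2.imwrite('pics/cmp.png',np.hstack(ims))
st()"
```

```text
t 13.3 p [544.8  10.1 179.5] psi -68.47 xax [-0.  0. -1.] F [-0.4  0.5 -0.8] M [-0.04  0.06  0.02] w 61.7 q [-0.12  0.44  1.57  0.    1.13  1.07]
```

View pics/cmp.png

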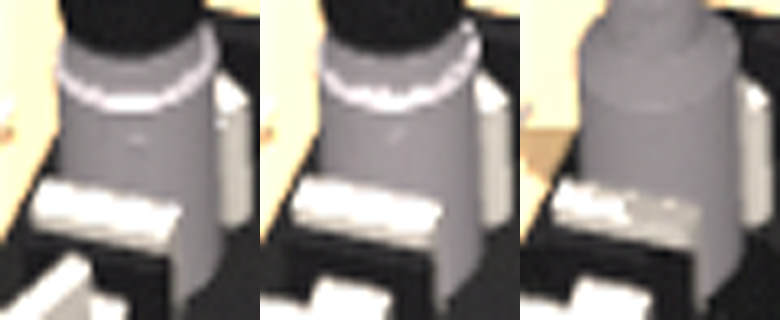

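```bash
python3 -c "
from ov import *
b=np.mean([imaging.capture('side').astype(float) for _ in range(6)],0)
np.save('pics/avg.npy',b)
ims=[]
for c in (cv2.imread('pics/side0.png').astype(float),cv2.imread('pics/side3.png').astype(float),b):
    g=c[195:225,282:312].mean(2); ims.append(cv2.resize(np.clip((g-np.percentile(g,10))*255/55+20,0,255).astype('uint8'),None,fx=8.6,fy=12,interpolation=cv2.INTER_CUBIC))
cv2.imwrite('pics/cmp2.png',np.hstack(ims))
st()"
```

```text
t 13.6 p [544.9  10.  179.6] psi -68.47 xax [-0.  0. -1.] F [-0.1  0.2 -0.1] M [-0.08  0.1   0.03] w 61.7 q [-0.12  0.44  1.57  0.    1.13  1.07]
```

View pics/cmp2.png

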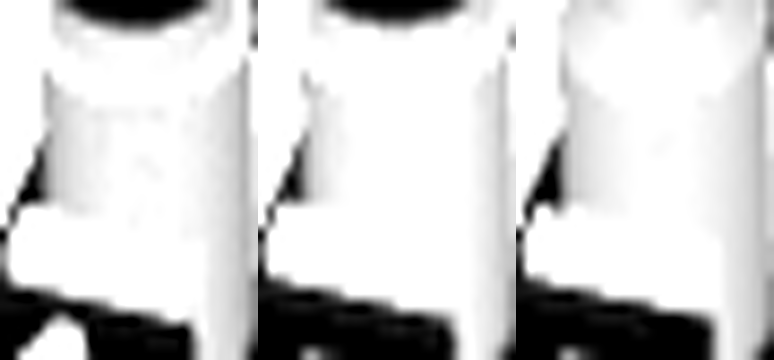

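```bash
python3 -c "
from ov import *
b=np.load('pics/avg.npy')
ims=[]
for c in (cv2.imread('pics/side0.png').astype(float),cv2.imread('pics/side3.png').astype(float),b):
    g=c[200:216,285:311].mean(2); print(np.percentile(g,[5,50,95]))
    r=g[3:12,8:20]; ims.append(cv2.resize(np.clip((g-np.median(r))*6+128,0,255).astype('uint8'),None,fx=10,fy=16,interpolation=cv2.INTER_CUBIC))
    print((g[3:12,6:20]).round(0).astype(int))
cv2.imwrite('pics/cmp3.png',np.hstack(ims))"
```

```text
[ 59.33333333  74.66666667 154.66666667]
[[ 71  81  98 115 123 128 131 134 133 125 117 100  78  72]
 [ 71  71  70  72  73  73  73  74  73  72  74  76  75  74]
 [ 71  73  72  73  75  75  74  76  76  75  75  76  73  73]
 [ 71  73  72  73  76  76  77  79  79  77  76  76  74  73]
 [ 70  72  72  73  75  76  79  86  87  81  77  75  75  74]
 [ 71  72  73  74  76  76  74  73  74  76  76  75  74  74]
 [ 70  73  73  75  76  76  75  75  74  73  76  76  75  74]
 [ 70  72  73  74  76  76  76  75  76  76  76  76  74  74]
 [ 71  72  73  75  75  76  76  75  75  75  77  76  75  74]]
[ 62.91666667  79.         161.66666667]
[[ 72  76  83  98 112 123 129 133 130 114 100  86  77  76]
 [ 73  76  77  78  78  78  80  80  80  80  80  77  76  77]
 [ 73  75  77  78  79  80  80  82  83  81  80  79  78  77]
 [ 72  74  77  77  78  80  81  86  88  84  80  80  79  78]
 [ 73  74  77  78  78  80  83  87  84  80  80  79  79  78]
 [ 73  74  77  78  79  80  80  81  80  80  80  79  78  78]
 [ 74  75  77  78  79  80  80  80  80  79  80  80  79  78]
 [ 74  76  77  77  80  80  80  80  80  79  80  80  79  78]
 [ 74  75  77  77  79  79  80  80  80  79  80  80  79  77]]
[ 59.76388889  73.5        123.04166667]
[[69 72 75 77 79 82 82 82 83 80 78 76 72 72]
 [70 71 72 73 74 74 75 75 75 75 75 74 74 72]
 [70 71 72 74 74 74 75 75 75 75 75 74 73 72]
 [70 71 72 74 74 75 75 74 74 74 75 74 73 73]
 [70 71 72 73 74 75 74 73 74 75 75 74 73 72]
 [70 71 73 73 74 74 75 75 75 75 75 74 74 72]
 [70 71 72 73 74 75 75 75 75 75 74 74 73 72]
 [70 71 72 74 74 75 75 75 75 75 74 74 73 72]
 [70 71 72 73 74 75 75 75 75 75 75 74 73 72]]
```

View pics/cmp3.png

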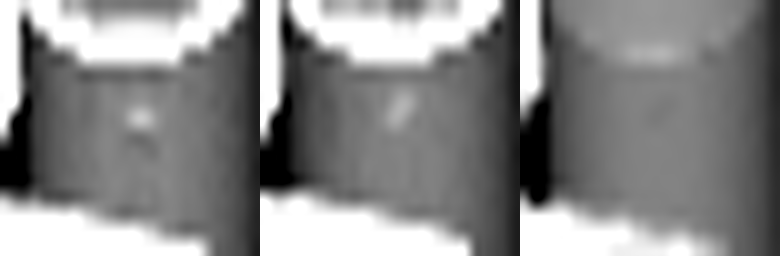

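```bash
python3 -c "
from h import *
st(); print(bot.close_job())"
```

```text
t 13.6 p [544.9  10.  179.6] psi -68.47 xax [-0.  0. -1.] F [-0.1  0.2 -0.1] M [-0.08  0.1   0.03] w 61.7 q [-0.12  0.44  1.57  0.    1.13  1.07]
the job is handed in; nothing more can be done
None
```

I clamped the vise, unscrewed the cap, lifted it clear of the canister, and handed the job in at 13.6 s of the 45 s allowed.

- **Vise:** I turned the bar knob about 1.18 rad clockwise. In the top picture the bar and the sliding jaw lie parallel to within about 0.1°. The bar looked the same in the picture after the lift.
- **Cap:** I gripped it at about 61.5 mm and turned it 0.75 rad counter-clockwise. By 0.71 rad the turning torque had dropped to about zero and the upward push had risen to 15 N, so it had come free. I added 0.04 rad for margin before lifting straight up.
- **Final state:** The cap is held level over the canister, with the grip still at 61.7 mm and near-zero force on the tool. By the overlay its lower edge is at about 163 mm, roughly 25 mm above the neck.
- **Canister:** The rib mark sits at the same pixel column before and after, so I see no sign of turning. This check is weaker than the others, because the mark is only a faint streak in the gripper's shadow in the last picture.
- **Bystanders:** In the last side picture none of the other objects looks moved. That was by eye only, with no measured comparison.

In the last side picture the dark area under the cap first made it look about 8 mm low. I read it as the seal disc on the neck, because the cap's own left edge agrees with the 163 mm estimate.

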